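Unlock the nested cups and hang them over the drip tray

TASK

The freshly oiled cups on the two blocks are nested and twist-locked. First, with every cup still stacked, slide the green drip tray in under the rack's hooks, centred and square with the rack; then take every cup off its stack by twisting it free while lifting, from the top down, and hang each one by its handle on a hook of its own, without letting a cup fall over on the bench. Finish with every cup hanging still, the tray still in its place (put it right if it gets knocked), and the oil bottle, mallet and bowl left alone.

Things in the scene. Friction and masses are not known exactly. Their poses are not given: they have to be found in the camera images.
- base_a: Wooden block a, screwed down: foot disc 116 mm across, 10 thick; socket 56 across, rim 60 mm up; 2 brass L-catches on the rim at +-x, 29 to 39 mm from the axis, up to 76 mm. Dark cup a is locked in it: tabs under the catches. Turning that cup 27 to 130 deg CLOCKWISE seen from above (aim at 50) frees it; a stop bars the other way. Then lift it 60 mm straight. Origin under centre, z up.
- dark_a: Dark wooden cup, 0.13 kg, 115 mm tall, 56 mm diameter from 42 mm up to the rim, wall 3; origin under its centre, z up its axis, +x to its handle. Tapered foot 36-44 mm across, 42 tall, nests in block a: locked, the axes are parallel and its origin 18 mm above the bench. Brass tabs at +-x, 43-49 mm up, to 38 mm from the axis. Catches like the block's on its rim at +-x, 15.5 mm above the rim.
- dark_a_loop (a point): Middle of dark cup a's handle opening (20 mm wide, 30 high), 41 mm from the cup's axis along its +x, 85 mm above its underside. Handle: a rectangle of 8 mm round bar in the cup's xz plane, top bar's centre 104 mm up, bottom bar's 66, outer bar's 56 mm from the axis. Axes as the cup's. Best grip for the cup: across its 56 mm body along its y, just below the rim, clear of catches and handle.
- light_a: Light wooden cup, otherwise exactly like dark cup a (size, frame, tabs, catches, handle); may be absent. Locked in dark cup a: axes parallel, origin 73 mm above that cup's. Turning it 27 to 130 deg ANTICLOCKWISE seen from above (aim at 50) frees it; a stop bars the other way. The dark cup does not turn along: its own stop holds it. Then lift 60 mm straight. Take it off before the dark cup.
- light_a_loop (a point): Middle of light cup a's handle opening, placed as on the dark cups; absent with its cup.
- base_b: Wooden block b, screwed down: foot disc 116 mm across, 10 thick; socket 56 across, rim 60 mm up; 2 brass L-catches on the rim at +-x, 29 to 39 mm from the axis, up to 76 mm. Dark cup b is locked in it: tabs under the catches. Turning that cup 27 to 130 deg CLOCKWISE seen from above (aim at 50) frees it; a stop bars the other way. Then lift it 60 mm straight. Origin under centre, z up.
- dark_b: Dark wooden cup, 0.13 kg, 115 mm tall, 56 mm diameter from 42 mm up to the rim, wall 3; origin under its centre, z up its axis, +x to its handle. Tapered foot 36-44 mm across, 42 tall, nests in block b: locked, the axes are parallel and its origin 18 mm above the bench. Brass tabs at +-x, 43-49 mm up, to 38 mm from the axis. Catches like the block's on its rim at +-x, 15.5 mm above the rim.
- dark_b_loop (a point): Middle of dark cup b's handle opening (20 mm wide, 30 high), 41 mm from the cup's axis along its +x, 85 mm above its underside. Handle: a rectangle of 8 mm round bar in the cup's xz plane, top bar's centre 104 mm up, bottom bar's 66, outer bar's 56 mm from the axis. Axes as the cup's. Best grip for the cup: across its 56 mm body along its y, just below the rim, clear of catches and handle.
- light_b: Light wooden cup, otherwise exactly like dark cup b (size, frame, tabs, catches, handle); may be absent. Locked in dark cup b: axes parallel, origin 73 mm above that cup's. Turning it 27 to 130 deg ANTICLOCKWISE seen from above (aim at 50) frees it; a stop bars the other way. The dark cup does not turn along: its own stop holds it. Then lift 60 mm straight. Take it off before the dark cup.
- light_b_loop (a point): Middle of light cup b's handle opening, placed as on the dark cups; absent with its cup.
- hook1 (a point): Steel hook 1 of 4, at the rack's -y end; form as hook 2: middle of the seat, on its top. Hang a cup so: handle loop square to the bar, cup upright beside it, move along the rack's +x until bar and tip have passed into the loop, lower until the loop's top bar rests on the bar near this point, let go: it swings to hang tilted about 50 deg.
- hook2 (a point): Steel hook 2 of 4: middle of the seat, on its top, 224 mm up. Level 8 mm bar along the rack's x, from the beam (80 mm to +x) to 35 mm to -x, its end turned up, 14 mm above the bar's axis. Hooks are 135 mm apart along y, hook 1 at -y. A hung cup takes 80 mm on the side its body was on, 55 mm on the other, 115 mm below the bar.
- hook3 (a point): Steel hook 3 of 4: middle of the seat, on its top, 224 mm up. Level 8 mm bar along the rack's x, from the beam (80 mm to +x) to 35 mm to -x, its end turned up, 14 mm above the bar's axis. Hooks are 135 mm apart along y, hook 1 at -y. Most room: all handles to the rack's -y (cup bodies on the +y side of their hooks), filled from hook 1 up.
- hook4 (a point): Steel hook 4 of 4: middle of the seat, on its top, 224 mm up. Level 8 mm bar along the rack's x, from the beam (80 mm to +x) to 35 mm to -x, its end turned up, 14 mm above the bar's axis. Hooks are 135 mm apart along y, hook 1 at -y. It is the hook at the rack's +y end.
- rack: The fixed wooden drying rack: a beam 580 mm long (along y) and 20 mm thick, 204 to 236 mm above the bench, on two posts with feet at its ends (y = +-278 mm), four steel hooks on its -x face. Origin on the bench under the middle of the beam; x away from the robot, z up.
- drip_spot (a point): Point on the bench straight under the middle of the four hook seats, 90 mm to the rack's -x from the beam's middle, where the drip tray's middle belongs. Axes as the rack's.
- tray: The loose green drip tray, pan 450 mm long (y) by 110 mm (x), 16 mm high, mass about 0.5 kg. Origin under the pan's centre, z up. On a flat stem out of its -x side (towards the robot) stands a light-wood grip fin, centred 138 mm to -x of the origin, 44 mm long in x, 16 mm thick in y, its top 56 mm above the bench. Pinch the fin across its thickness and slide the tray on the bench.
- oil: Bystander: amber oil bottle, 64 mm across, 150 mm tall, standing; leave it alone. Origin under its middle.
- mallet: Bystander: wooden mallet lying on its side, head 110 mm long and 72 mm across; leave it alone. Origin at the bench under the head.
- bowl: Bystander: turned bowl 124 mm across, 55 mm tall, standing; leave it alone. Origin under its middle.
Not all that is in view belongs to the job. What is shaped like the dark_a but pink is not meant. What is shaped like the light_b but red is not meant.

How it is judged:
By the outcome, as a careful person would: the job done as asked, in the order asked, and still so for the second after the job is handed in, with the robot touching nothing.
Of light_a, light_b only 1 to 2 are there at a start; the rules pass over those that are not, and their reading is None.
At some moment in a run one of tray may be knocked a few centimetres aside while the robot is not near it.
It also fails if it takes over 210 s, if anything falls off the work surface, if the arm or the gripper's body presses on something with over 40 N, if the wrist force passes 120 N, or if a joint passes its speed limit or range.

ROBOT

A 6-joint arm with a two-finger parallel gripper is mounted at the origin on the work surface. World frame = base frame: x ahead of the robot, y to its left, z up, the work surface at z = 0. Lengths are in m, angles in rad, forces in N, time in s.
With the tool pointing down it reaches from about 0.3 to 0.875 m from the base axis. Payload 6.4 kg.
Tool frame: the origin (TCP) lies midway between the tips of the shut fingers; the grasp point (between the pads) lies 19 mm behind it; z points along the fingers, y is the line along which they close (so a half turn about z gives the same grasp; the last joint's range is limited). The gripper opens to 85 mm and grips with 20 to 120 N. Pads are 22 mm wide; open, the fingers measure 114 mm over their backs; the gripper's body (76 mm by 85 mm) begins 54 mm behind the grasp point. The pads swing forward as they close: fully open they stand 13 mm farther back than shut.
Start: joints at [0.972, 0.181, 1.607, -0, 1.354, -0.206], TCP at [0.22, 0.531, 0.192] pointing down, gripper open.
Joint ranges: [-2.99, 2.99], [-0.89, 2.07], [0.3, 2.58], [-1.14, 4.28], [0, 2.63], [-3.12, 3.12]. Speed limits (rad/s): [2.57, 2.57, 3.01, 3.14, 3.14, 3.14].

INTERFACE

Orientations are given as a unit quaternion [w, x, y, z].
In Python, from bench import ctrl gives the robot as it stands. The module is installed in compiled form; this text tells all that it offers.
- The arm moves only by the tool move_arm, never from a script. Its argument "plan" is one flat list of numbers, 6 for each row, row after row: the shift along the world's x, y, z in units of 50 mm (1.0 is 50 mm), then the turn, a rotation vector about the world's x, y, z in rad. A call has 1 to 10 rows; each row is the pose to reach, as a shift and turn from the pose commanded when the call began; what a row does not reach only later rows make up. A row lasts 1/8 s, in which the tool goes at most 62.5 mm and 10.7 degrees, less where a joint would pass 70% of its speed; a pose out of reach is approached as far as the arm can. A call with a gripper value outside its range is refused whole. "grip" is the finger opening in mm, from 0 to 85.4, set as the call begins (left out, the last holds). The fingers move at their own pace and stop on an object; the grip force is fixed at half the most. Time passes only in rows, so rows that repeat a pose let the fingers close. It gives the time, the measured TCP pose, the force, the opening and the grip force at its end, in the units of the state.
- ctrl.get_obs(): the state, without advancing time (a new reading comes with each control period).
- ctrl.camera(name): name is "scene" or "top" or "wrist"; returns a dict with "pixels" (384x512x3 uint8, red, green, blue), "fx", "fy", "cx", "cy" (pixels), "origin" and "attitude" of the camera in the world. Camera axes: x right, y down, z forward; pixel columns grow to the right and rows downward; lengths in m; the calibration is good to about 2 mm. A picture is of the moment at which its call begins. There is no depth.
- ctrl.hand_in(): hands the job in; it is judged then, once.
The state is a dict: "time_s": time; "q": joint angles; "dq": joint speeds; "joint_efforts": joint torques, N m; "eef_pos": TCP position; "eef_rot": TCP orientation; "wrist_force": force on the tool from outside, world axes, zero at the start; "torque": the same for the moment, N m; "opening": opening from 0.0 (shut) to 1.0 (fully open); "grasp_force": force on a finger pad.
Only numpy, scipy, OpenCV 4.12 (cv2) and the standard library are available. Lean on these libraries where they do the work, as an engineer would, in place of code of your own. Each camera call takes 0.05 s, during which the arm holds its last target. There are 200 camera calls.

## Working session

There is one attempt and no reset: what is moved stays moved. The work goes in short steps, Python scripts to look and compute and a tool call to move; the robot and the scene stay as the last step left them, time stands still between calls to the robot, and variables do not carry over. Pictures are saved under pics/ and viewed, at most 14 in all, crops included, and the job is handed in when it is done.

Besides the shell and the picture viewer there is one more tool, called as name(argument=value, ...) on one line, values as JSON. move_arm: Moves the arm, as the interface text tells. Its arguments: {"type":"object","properties":{"plan":{"type":"array"},"grip":{"type":"number"}},"required":["plan"]}

```bash
mkdir -p pics; cat > h.py <<'E'
import numpy as np, cv2
from scipy.spatial.transform import Rotation as R
from bench import ctrl
def rot(a):
    a=np.array(a,float)
    return a if a.shape==(3,3) else R.from_quat(a[[1,2,3,0]]).as_matrix()
def cam(n):
    c=ctrl.camera(n); c['R']=rot(c['attitude']); c['o']=np.array(c['origin'],float); return c
def plane(c,uv,z):
    uv=np.atleast_2d(np.array(uv,float))
    d=np.c_[(uv[:,0]-c['cx'])/c['fx'],(uv[:,1]-c['cy'])/c['fy'],np.ones(len(uv))]@c['R'].T
    return c['o']+d*((z-c['o'][2])/d[:,2])[:,None]
def proj(c,p):
    q=(np.atleast_2d(p)-c['o'])@c['R']
    return np.c_[q[:,0]/q[:,2]*c['fx']+c['cx'],q[:,1]/q[:,2]*c['fy']+c['cy']]
def save(c,f,box=None,s=1.5):
    im=c['pixels'][:,:,::-1]
    if box: im=im[box[1]:box[3],box[0]:box[2]]
    cv2.imwrite('pics/'+f,cv2.resize(im,None,fx=s,fy=s,interpolation=cv2.INTER_CUBIC))
E
python3 - <<'E'
from h import *
for n in('scene','top'):
    c=cam(n); save(c,n+'0.png'); print(n,c['o'],c['R'].round(3).tolist(),c['fx'],c['cx'],c['cy'])
o=ctrl.get_obs(); print(o['eef_pos'],o['eef_rot'],o['time_s'])
E
```

```text
scene [ 1.15735477 -0.42849092  1.22663832] [[0.501, 0.728, -0.468], [0.865, -0.431, 0.256], [-0.015, -0.533, -0.846]] 456.16181823528194 255.6703856611445 193.22634010098113
top [ 0.40081289 -0.12306088  1.37412551] [[0.022, -0.992, 0.124], [-1.0, -0.02, 0.013], [-0.01, -0.124, -0.992]] 348.93805392780666 254.2122257518455 187.84439759779806
[0.21976048 0.53075216 0.19106369] [-3.09027995e-04  1.95123889e-01  9.80778279e-01 -7.34341479e-04] 0.1
```

View pics/scene0.png

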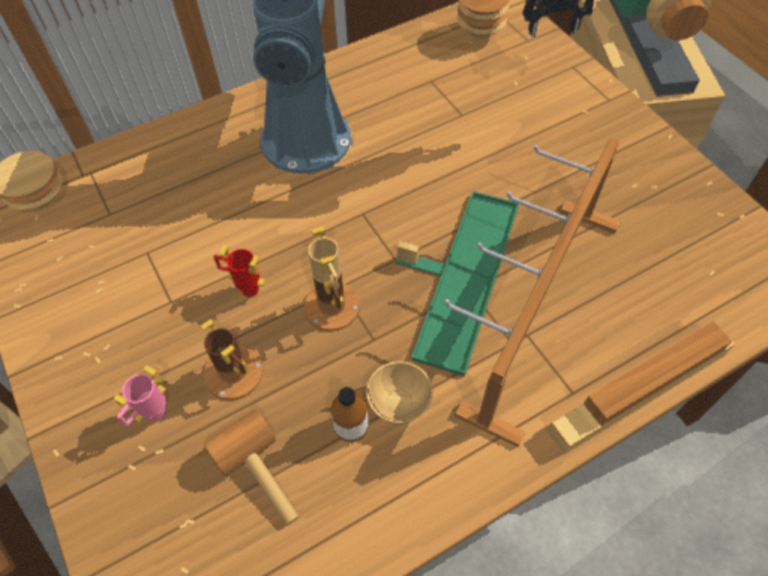

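View pics/top0.png

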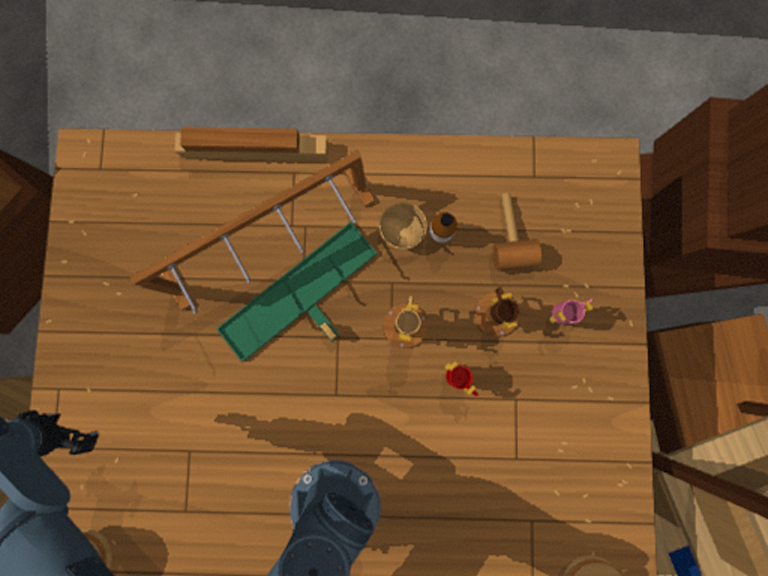

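The scene picture shows four upright cups, the mallet, bowl and bottle, the tray and the rack. In the top picture at 1.5x:
- The light-on-dark stack is at (408,320) and the lone dark cup on its block is at (505,310).
- The pink cup (571,312) and red cup (459,377) are the decoys.
- The tray runs from (243,360) to (352,224).
- The hooks run from (195,310) to (352,222).

Next I measure.

```bash
python3 - <<'E'
from h import *
np.set_printoptions(precision=4,suppress=True)
def comps(m,amin):
    n,l,s,ce=cv2.connectedComponentsWithStats(m.astype(np.uint8))
    return [(ce[i],s[i],np.argwhere(l==i)[:,::-1]) for i in range(1,n) if s[i,4]>=amin]
for n in('top','scene'):
    c=cam(n); hsv=cv2.cvtColor(c['pixels'],cv2.COLOR_RGB2HSV); H,S,V=[hsv[:,:,i].astype(int) for i in range(3)]
    g=(H>60)&(H<95)&(S>80)&(V>40)
    for ce,s,p in comps(g,200):
        r=cv2.minAreaRect(p.astype(np.float32)); b=cv2.boxPoints(r)
        print(n,'green',ce,s[4],'box z.016',plane(c,b,0.016)[:,:2].tolist())
    st=(S<75)&(V>90)
    roi=np.zeros_like(st)
    if n=='top': roi[110:215,95:245]=1
    else: roi[90:230,290:405]=1
    for ce,s,p in comps(st&roi,25):
        q=p.astype(np.float32); vx=cv2.fitLine(q,cv2.DIST_L2,0,.01,.01).ravel()
        t=(q-vx[2:])@vx[:2]; e=np.array([vx[2:]+vx[:2]*t.min(),vx[2:]+vx[:2]*t.max()])
        print(n,'steel',s[4],e.tolist(),plane(c,e,.22)[:,:2].tolist())
    au=(H>20)&(H<32)&(S>170)&(V>130)
    for ce,s,p in comps(au,6): print(n,'gold',ce,s[4],plane(c,ce,.1)[0,:2])
    if n=='top': save(c,'crop1.png',(240,180,400,270),5)
    else: save(c,'crop2.png',(125,140,265,270),5.5)
E
```

```text
top green [197.684  194.6128] 3244 box z.016 [[0.44024405297968006, 0.32203477132733704], [0.7319659841678097, -0.020940139157867424], [0.565746558980012, -0.15694245378062738], [0.2823602982123229, 0.18368916994323695]]
top steel 79 [[219.3618621826172, 119.36895751953125], [235.936767578125, 148.03656005859375]] [[0.7788345589131132, 0.01641980543973362], [0.6796899388625981, -0.043167501074570194]]
top steel 74 [[184.9110107421875, 139.0508575439453], [201.34510803222656, 167.802734375]] [[0.7075430121410882, 0.13129539801070708], [0.6094825604398852, 0.07128289165683477]]
top steel 80 [[148.91497802734375, 157.04736328125], [165.88302612304688, 187.5081024169922]] [[0.6428208386813394, 0.25034652669328605], [0.5402745645682625, 0.18726731517198572]]
top steel 74 [[114.39928436279297, 178.3152618408203], [129.9830322265625, 208.00889587402344]] [[0.5677922349179713, 0.36230181925141947], [0.46922526905464645, 0.3031434400628841]]
top gold [391.7778 203.4444] 9 [ 0.5133 -0.609 ]
top gold [275.8333 204.6667] 6 [ 0.4999 -0.1868]
top gold [373.625 210.25 ] 8 [ 0.4871 -0.5426]
top gold
[... 831 characters left out ...]
904296875, 182.12669372558594]] [[0.6029239319788092, 0.06825464855322749], [0.7104571019016482, 0.130503148860109]]
scene steel 198 [[295.5059509277344, 201.0658721923828], [340.17828369140625, 221.77272033691406]] [[0.6732159563903231, -0.047279303829394825], [0.781040970623716, 0.016005131843284004]]
scene gold [211.8 153.6] 10 [ 0.3392 -0.1315]
scene gold [149.1538 166.9231] 13 [ 0.2867 -0.3189]
scene gold [169. 174.] 10 [ 0.3417 -0.2776]
scene gold [217.2 173.3] 10 [ 0.4136 -0.1514]
scene gold [138.4    216.1333] 15 [ 0.4306 -0.4129]
scene gold [150.9091 233.8636] 22 [ 0.5011 -0.4044]
scene gold [100.6923 247.3077] 13 [ 0.4693 -0.5394]
scene gold [ 79.4167 266.25  ] 12 [ 0.4936 -0.6077]
```

View pics/crop1.png

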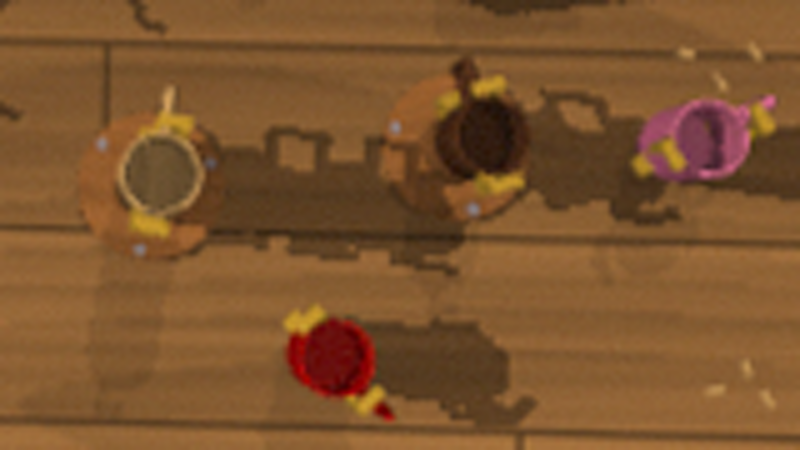

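View pics/crop2.png

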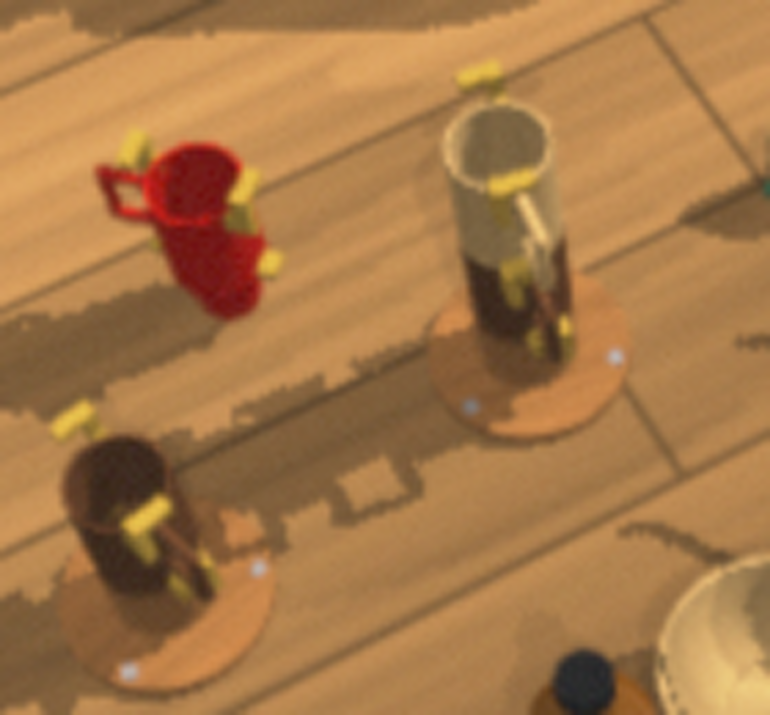

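Crop 1 shows the light-on-dark stack with its rim at (161,174), handle up at (168,95) and no red or pink on it. The lone dark cup on its block has its rim at (488,137) and handle at (463,70). The red and pink cups stand free without blocks, so they are the decoys. Crop 2 agrees.

The rack yaw is about 31.3° and the drip spot about (0.606, 0.148). Now the tray and the cup axes.

```bash
python3 - <<'E'
from h import *
np.set_printoptions(precision=4,suppress=True)
for n in('top','scene'):
    c=cam(n); hsv=cv2.cvtColor(c['pixels'],cv2.COLOR_RGB2HSV); H,S,V=[hsv[:,:,i].astype(int) for i in range(3)]
    g=((H>60)&(H<95)&(S>80)&(V>40)).astype(np.uint8)
    ys,xs=np.nonzero(g); P=plane(c,np.c_[xs,ys],.014)[:,:2]
    # metric raster 2mm
    M=np.zeros((400,400),np.uint8); 
    gx,gy=np.meshgrid(np.arange(400)*.002+.1,np.arange(400)*.002-.3,indexing='ij')
    uv=proj(c,np.c_[gx.ravel(),gy.ravel(),np.full(gx.size,.014)]).astype(np.float32).reshape(400,400,2)
    M=cv2.remap(g*255,uv[:,:,0],uv[:,:,1],cv2.INTER_LINEAR)>127; M=M.astype(np.uint8)
    M=cv2.morphologyEx(cv2.morphologyEx(M,cv2.MORPH_CLOSE,np.ones((13,13))),cv2.MORPH_OPEN,cv2.getStructuringElement(cv2.MORPH_ELLIPSE,(35,35)))
    r=cv2.minAreaRect(np.argwhere(M).astype(np.float32)); b=cv2.boxPoints(r)*.002+[.1,-.3]
    e=[np.linalg.norm(b[1]-b[0]),np.linalg.norm(b[2]-b[1])]; L=(b[1]-b[0]) if e[0]>e[1] else b[2]-b[1]
    print(n,'tray c',b.mean(0),e,'yaw y',np.degrees(np.arctan2(L[1],L[0])))
    t={'top':[(318,200,232,215,232)],'scene':[]}
    fin=(H<25)&(S<140)&(V>150); roi=np.zeros_like(fin)
    if n=='top': roi[205:232,205:232]=1
    else: roi[155:180,258:285]=1
    ys,xs=np.nonzero(fin&roi); print('fin',len(xs),plane(c,[xs.mean(),ys.mean()],.05)[0])
    if n=='top': A=[(275.8,204.7),(269.1,224.4)];B=[(338,216.4),(338.0,197)];ra=(272.2,214.8);rb=(337.6,207.4)
    else: A=[(211.8,153.6),(217.2,173.3)];B=[(138.4,216.1),(150.9,233.9)];ra=(125+497/5.5,140+142/5.5);rb=(125+118/5.5,140+482/5.5)
    print('A catches',plane(c,A,.219)[:,:2],'rim',plane(c,ra,.206)[0,:2]); print('B',plane(c,B,.146)[:,:2],'rim',plane(c,rb,.133)[0,:2])
E
```

```text
top tray c [0.5381 0.1106] [np.float64(0.4458107001982102), np.float64(0.12640571649410007)] yaw y -49.635463572821905
fin 9 [0.4463 0.0359 0.05  ]
A catches [[ 0.4906 -0.1807]
 [ 0.4251 -0.1596]] rim [ 0.4575 -0.1699]
B [[ 0.4598 -0.4027]
 [ 0.5281 -0.4032]] rim [ 0.4923 -0.4045]
scene tray c [0.5395 0.1061] [np.float64(0.44947455991153834), np.float64(0.12428604335265349)] yaw y -49.524767336164786
fin 103 [0.4367 0.0249 0.05  ]
A catches [[ 0.4256 -0.1629]
 [ 0.4921 -0.1807]] rim [ 0.4587 -0.1703]
B [[ 0.4602 -0.4135]
 [ 0.528  -0.4055]] rim [ 0.4966 -0.4081]
```

The tray centre is about (0.539, 0.108) at yaw 40.4°, so the fin is about (0.435, 0.020). I go above the fin.

move_arm(plan=[4.3,-10.2,0,0,0,-1.0,4.3,-10.2,0,0,0,-2.044,4.3,-10.2,0,0,0,-2.044,4.3,-10.2,0,0,0,-2.044,4.3,-10.2,0,0,0,-2.044,4.3,-10.2,0,0,0,-2.044,4.3,-10.2,0,0,0,-2.044,4.3,-10.2,0,0,0,-2.044,4.3,-10.2,0,0,0,-2.044,4.3,-10.2,0,0,0,-2.044], grip=50)

```text
time_s: 1.55
eef_pos: [0.4363, 0.0177, 0.1921]
eef_rot: [0.001, 0.909, 0.418, 0.0]
wrist_force: [-0.0, 0.5, 0.4]
opening: 0.587
grasp_force: 0.0
```

move_arm(plan=[0,0,0,0,0,0,0,0,0,0,0,0,0,0,0,0,0,0])

```text
time_s: 1.92
eef_pos: [0.4349, 0.0219, 0.1919]
eef_rot: [0.0, 0.905, 0.425, 0.0]
wrist_force: [0.5, -0.1, -0.1]
opening: 0.585
grasp_force: 0.0
```

```bash
cat >> h.py <<'E'
def state():
    o=ctrl.get_obs(); m=rot(o['eef_rot'])
    print('t',round(o['time_s'],2),'p',np.round(o['eef_pos'],4),'yang',round(np.degrees(np.arctan2(m[1,1],m[0,1])),2),'z',m[:,2].round(3),'F',np.round(o['wrist_force'],1),'op',round(o['opening'],3),'g',round(o['grasp_force'],1),'q6',round(o['q'][5],2))
    return o
E
python3 - <<'E'
from h import *
state(); c=cam('wrist'); save(c,'w1.png'); print(c['o'],c['R'].round(3).tolist(),proj(c,[[.435,.020,.056],[.539,.108,.016]]))
E
```

```text
t 1.93 p [0.4349 0.0219 0.1919] yang -39.73 z [ 0. -0. -1.] F [ 0.5 -0.1 -0.1] op 0.585 g 0.0 q6 0.47
[0.48565889 0.08213983 0.37401629] [[0.769, -0.608, -0.197], [-0.639, -0.731, -0.238], [0.0, 0.309, -0.951]] [[257.6628359  169.98295365]
 [280.27375507  36.08095208]]
```

View pics/w1.png

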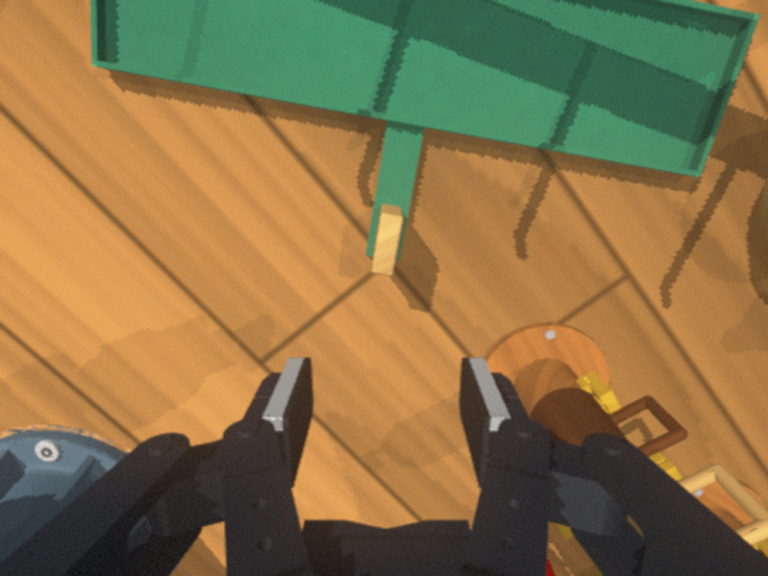

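The wrist picture shows the fin at (388,238) ahead between the fingers, with the tray's front edge from (95,65) to (695,175). I measure both.

```bash
python3 - <<'E'
from h import *
c=cam('wrist')
b=plane(c,np.array([(95,67),(697,176)])/1.5,.014);d=b[0]-b[1];print(b,np.linalg.norm(d),np.degrees(np.arctan2(d[1],d[0])))
print(plane(c,np.array([(388,207),(381,272),(388,240)])/1.5,.056))
E
```

```text
[[ 0.3574118   0.24882433  0.014     ]
 [ 0.64847542 -0.09145757  0.014     ]] 0.4477832083515352 130.54236549172532
[[0.45737687 0.04521493 0.056     ]
 [0.42403217 0.01285674 0.056     ]
 [0.44272095 0.02755538 0.056     ]]
```

move_arm(plan=[0.1,0.06,0,0,0,-0.17,0.1,0.06,-1,0,0,-0.17,0.1,0.06,-2,0,0,-0.17,0.1,0.06,-3,0,0,-0.17,0.1,0.06,-3.4,0,0,-0.17,0.1,0.06,-3.4,0,0,-0.17])

```text
time_s: 2.78
eef_pos: [0.4384, 0.0249, 0.0204]
eef_rot: [-0.001, 0.939, 0.345, -0.002]
wrist_force: [-0.4, 0.5, -0.0]
opening: 0.59
grasp_force: 0.0
```

move_arm(plan=[0,0,0,0,0,0,0,0,0,0,0,0,0,0,0,0,0,0,0,0,0,0,0,0], grip=5)

```text
time_s: 3.28
eef_pos: [0.4405, 0.0241, 0.0224]
eef_rot: [0.0, 0.939, 0.345, 0.0]
wrist_force: [-0.0, 0.1, -0.2]
opening: 0.061
grasp_force: 0.0
```

```bash
python3 - <<'E'
from h import *
state()
E
```

```text
t 3.27 p [0.4405 0.0241 0.0224] yang -49.67 z [ 0.001 -0.    -1.   ] F [-0.   0.1 -0.2] op 0.061 g 0.0 q6 0.65
```

```bash
python3 - <<'E'
from h import *
c=cam('wrist'); save(c,'w2.png'); print(c['o'],c['R'].round(3).tolist(),proj(c,[[.4405,.0241,.0224]]),ctrl.get_obs()['q'])
E
```

```text
[0.50080995 0.07474622 0.20452416] [[0.647, -0.726, -0.234], [-0.763, -0.615, -0.2], [0.001, 0.308, -0.951]] [[256.10636842 220.16583131]] [-2.15561929e-01  1.25278259e-01  2.06302550e+00 -2.31306559e-07
  9.52534062e-01  6.51402623e-01]
```

View pics/w2.png

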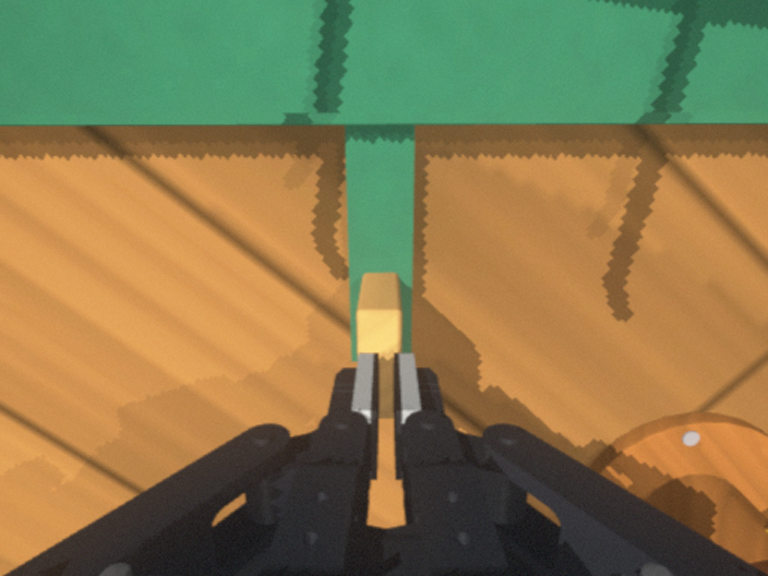

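The picture shows the fingers shut just behind the fin, whose top spans rows 310 to 355 at column 380. It is farther ahead than I put it.

```bash
python3 - <<'E'
from h import *
c=cam('wrist')
print(plane(c,np.array([(379,310),(379,355)])/1.5,.056)); print(plane(c,np.array([(380,125),(0,126),(767,124)])/1.5,.016), plane(c,np.array([(379,272)])/1.5,.004))
u=np.array([c['R'][:,0]]);print(np.degrees(np.arctan2(u[0,1],u[0,0])))
print(proj(c,[[.4405,.0241,.0414],[.4405,.0241,.0224]])*1.5)
E
```

```text
[[0.45613933 0.03969987 0.056     ]
 [0.44313972 0.02877015 0.056     ]]
[[ 0.50242462  0.07877207  0.016     ]
 [ 0.40787638  0.1896671   0.016     ]
 [ 0.59872836 -0.03419224  0.016     ]] [[0.45448394 0.03916326 0.004     ]]
-49.692926668481576
[[384.33170116 349.80495389]
 [384.40581127 330.19193585]]
```

The fin maps to where the TCP claims to be, yet the fingers shut on nothing. I check their real height in the scene view.

```bash
python3 - <<'E'
from h import *
c=cam('scene'); print(proj(c,[[.4405,.0241,.0224],[.4405,.0241,.0414],[.4398,.0248,.056],[.4405,.0241,.0954],[.5447,.1144,0.016]])); save(c,'s2.png',(230,120,330,195),8)
E
```

```text
[[271.45052152 170.08684442]
 [271.53397511 166.65166612]
 [271.67443283 163.71365633]
 [271.78155791 156.46047994]
 [312.71450736 182.46201062]]
```

View pics/s2.png

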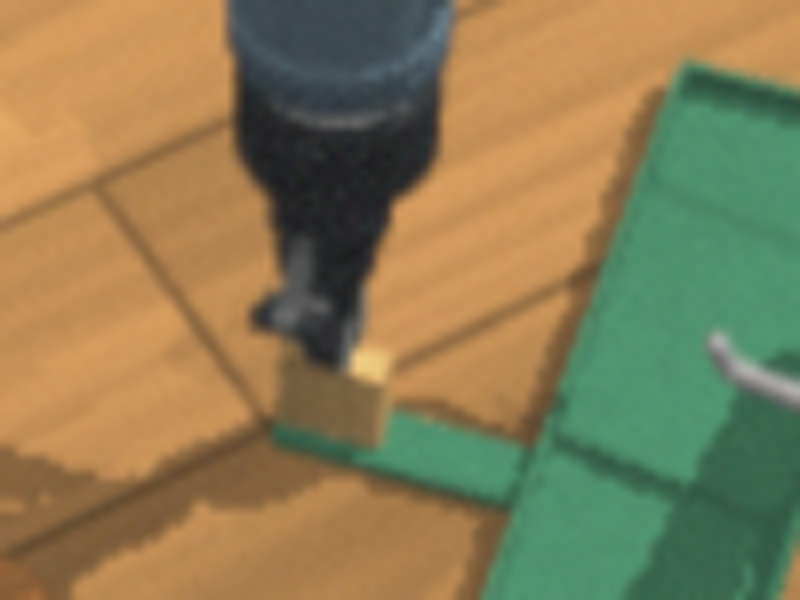

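The scene crop shows the finger tips at (335,368), at the fin's top rather than beside it. The real tips are about 3 cm higher than the reported TCP. I open, go lower in steps and watch the force.

move_arm(plan=[0,0,0,0,0,0,0,0,0,0,0,0,0,0,-0.2,0,0,0,0,0,-0.4,0,0,0,0,0,-0.4,0,0,0], grip=50)

```text
time_s: 4.05
eef_pos: [0.4388, 0.0245, 0.0006]
eef_rot: [-0.001, 0.939, 0.345, -0.001]
wrist_force: [-0.8, 0.1, 0.2]
opening: 0.583
grasp_force: 0.0
```

move_arm(plan=[0,0,0,0,0,0,0,0,0,0,0,0,0,0,0,0,0,0,0,0,0,0,0,0], grip=5)

```text
time_s: 4.55
eef_pos: [0.4402, 0.0243, 0.0023]
eef_rot: [0.0, 0.939, 0.345, 0.0]
wrist_force: [-1.7, 0.9, 5.0]
opening: 0.168
grasp_force: 60.5
```

Gripped (60 N on 14 mm). Slide and turn it into place.

move_arm(plan=[0.1,0.1,0,0,0,-0.016,0.25,0.26,0,0,0,-0.04,0.4,0.42,0,0,0,-0.065,0.55,0.58,0,0,0,-0.09,0.7,0.74,0,0,0,-0.113,0.85,0.9,0,0,0,-0.137,0.95,1.0,0,0,0,-0.153,0.975,1.02,0,0,0,-0.157,0.975,1.02,0,0,0,-0.157,0.975,1.02,0,0,0,-0.157])

```text
time_s: 5.8
eef_pos: [0.4882, 0.0747, 0.0022]
eef_rot: [0.0, 0.963, 0.27, -0.001]
wrist_force: [-4.6, -2.4, 9.8]
opening: 0.167
grasp_force: 61.0
```

```bash
cat > tray.py <<'E'
from h import *
np.set_printoptions(precision=4,suppress=True)
# rack frame estimate
yaw=np.radians(31.3); D=np.array([.606,.148]); X=np.array([np.cos(yaw),np.sin(yaw)]); Y=np.array([-X[1],X[0]])
def lines(c,mask,z,name):
    # edges of tray pan in rack frame, by raster 1 mm about the drip spot
    a,b=np.meshgrid(np.arange(-120,100)*.001,np.arange(-280,281)*.001,indexing='ij')
    P=np.c_[D+a.reshape(-1,1)*X+b.reshape(-1,1)*Y,np.full(a.size,z)]
    uv=proj(c,P).astype(np.float32).reshape(*a.shape,2)
    m=cv2.remap(mask.astype(np.uint8)*255,uv[...,0],uv[...,1],cv2.INTER_LINEAR)
    return m,a,b
if __name__=='__main__':
  for n in('top','scene'):
    c=cam(n); hsv=cv2.cvtColor(c['pixels'],cv2.COLOR_RGB2HSV); H,S,V=[hsv[:,:,i].astype(int) for i in range(3)]
    m,a,b=lines(c,(H>60)&(H<95)&(S>80)&(V>40),.016,n)
    m=m>127
    front=[];back=[];bb=[]
    for j in range(m.shape[1]):
        k=np.nonzero(m[:,j])[0]
        if len(k)>60: front.append(a[k[0],0]);back.append(a[k[-1],0]);bb.append(b[0,j])
    f=np.array(front);k=np.array(back);bb=np.array(bb); s=np.abs(bb)>.04
    def fit(v):
        ok=s&(abs(v-np.median(v[s]))<.015); p=np.polyfit(bb[ok],v[ok],1); return p[1],np.degrees(np.arctan(p[0]))
    print(n,'front',fit(f),'back',fit(k),'ends',bb.min(),bb.max(),(bb.min()+bb.max())/2)
E
python3 - <<'E'
from h import *
state()
c=cam('top'); save(c,'t2.png',(75,90,275,240),4)
E
python3 tray.py
```

```text
t 5.8 p [0.4882 0.0747 0.0022] yang -58.62 z [-0.001 -0.001 -1.   ] F [-4.6 -2.4  9.8] op 0.167 g 61.0 q6 0.94
top front (np.float64(-0.05385723497911363), np.float64(-0.3287143357242038)) back (np.float64(0.05267056806449712), np.float64(-0.5424291877280362)) ends -0.222 0.222 0.0
scene front (np.float64(-0.05351026353831297), np.float64(-0.8232750479864245)) back (np.float64(0.05203895211805081), np.float64(-0.7171854261130405)) ends -0.229 0.219 -0.0050000000000000044
```

View pics/t2.png

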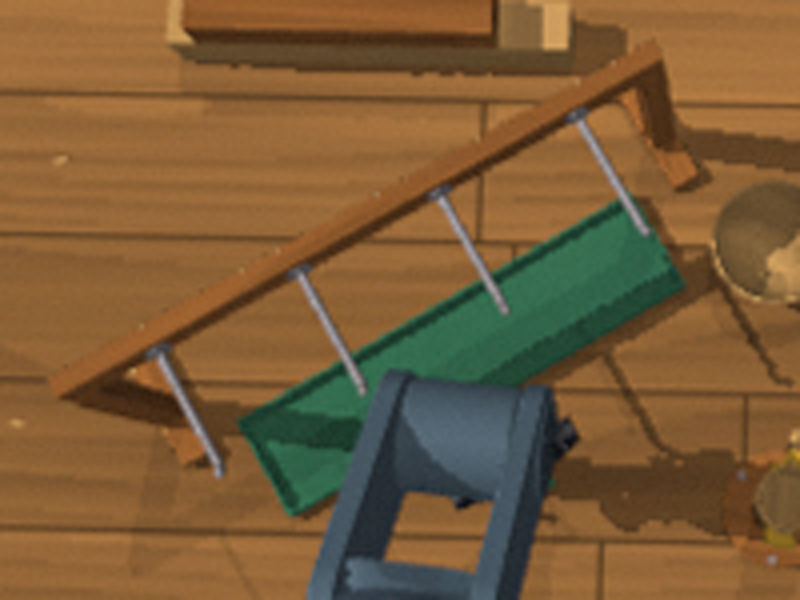

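The top crop shows the tray under the hooks, parallel to the beam (250,430)-(685,285). Its offset in the rack frame is a few mm at most. I release, lift, and re-measure with the arm out of the way, over the stack.

move_arm(plan=[0,0,0,0,0,0,0,0,0,0,0,0,0,0,0,0,0,0,0,0,1,0,0,0,0,0,2,0,0,0,0,0,3,0,0,0,0,0,4,0,0,0,0,0,5,0,0,0,0,0,6,0,0,0,0,0,6,0,0,0], grip=50)

```text
time_s: 7.2
eef_pos: [0.4913, 0.0751, 0.3068]
eef_rot: [0.002, 0.963, 0.27, 0.004]
wrist_force: [-0.2, -0.2, -0.9]
opening: 0.587
grasp_force: 0.0
```

```bash
python3 - <<'E'
from h import *
o=state();print(np.round(o['q'],2))
E
python3 tray.py
```

```text
t 7.2 p [0.4913 0.0751 0.3068] yang -58.67 z [ 0.009 -0.001 -1.   ] F [-0.2 -0.2 -0.9] op 0.587 g 0.0 q6 0.94
[-0.09 -0.08  1.65  0.    1.56  0.94]
top front (np.float64(-0.05394473667691925), np.float64(-0.3930908570569877)) back (np.float64(0.055064185116444044), np.float64(0.3849492646750627)) ends -0.221 -0.01 -0.1155
scene front (np.float64(-0.053598916317853906), np.float64(-0.7886511169829693)) back (np.float64(0.052048139843985756), np.float64(-0.7151129842664083)) ends -0.229 0.219 -0.0050000000000000044
```

move_arm(plan=[-0.66,-4.92,0,0,0,-0.826,-0.66,-4.92,0,0,0,-0.826,-0.66,-4.92,0,0,0,-0.826,-0.66,-4.92,0,0,0,-0.826,-0.66,-4.92,-0.6,0,0,-0.826,-0.66,-4.92,-0.6,0,0,-0.826,-0.66,-4.92,-0.6,0,0,-0.826], grip=84)

```text
time_s: 8.18
eef_pos: [0.4557, -0.1701, 0.2716]
eef_rot: [-0.0, 0.99, -0.138, -0.001]
wrist_force: [-0.2, -0.1, 0.8]
opening: 0.982
grasp_force: 0.0
```

```bash
python3 - <<'E'
from h import *
state(); c=cam('wrist'); save(c,'w3.png'); print(c['o'],c['R'].round(3).tolist(),proj(c,[[.458,-.171,.206],[.494,-.406,.133]])*1.5)
E
python3 tray.py
```

```text
t 8.18 p [ 0.4557 -0.1701  0.2716] yang -105.86 z [-0.001  0.001 -1.   ] F [-0.2 -0.1  0.8] op 0.982 g 0.0 q6 1.25
[ 0.53222618 -0.19249941  0.45359509] [[-0.274, -0.915, -0.298], [-0.962, 0.26, 0.085], [-0.0, 0.309, -0.951]] [[385.10538932 280.3522309 ]
 [721.80726801  99.51266487]]
top front (np.float64(-0.054848901098901136), np.float64(-0.7216705441519136)) back (np.float64(0.0530939204626942), np.float64(-0.5770471549639039)) ends -0.222 0.222 0.0
scene front (np.float64(-0.053673303978444845), np.float64(-0.8016300504600197)) back (np.float64(0.052062236475118116), np.float64(-0.7209991466329243)) ends -0.229 0.219 -0.0050000000000000044
```

View pics/w3.png

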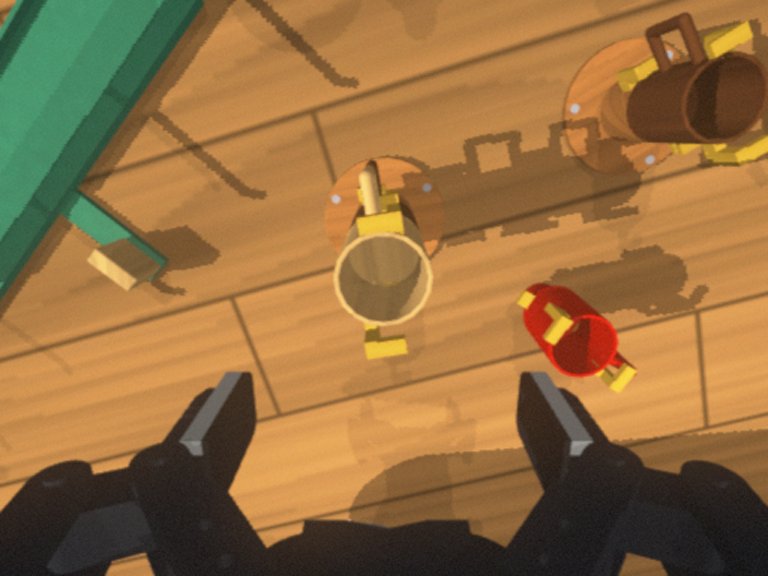

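The wrist picture shows the light rim centred at (384,279) between the fingers as predicted, its catches at (380,222) and (385,347), and the handle pointing away. The red decoy is off to the right. I descend part way and check the alignment.

move_arm(plan=[0,0,-0.6,0,0,0,0,0,-1.2,0,0,0,0,0,-1.6,0,0,0,0,0,-1.6,0,0,0,0,0,-1.6,0,0,0])

```text
time_s: 8.95
eef_pos: [0.4567, -0.1709, 0.1933]
eef_rot: [0.0, 0.99, -0.139, 0.001]
wrist_force: [-0.1, 0.0, 0.7]
opening: 0.984
grasp_force: 0.0
```

```bash
python3 - <<'E'
from h import *
o=state(); c=cam('scene'); p=np.array(o['eef_pos']);print(proj(c,[p+[0,0,d] for d in(0,.03,.06)]))
save(c,'s3.png',(160,80,270,200),5)
E
```

```text
t 8.95 p [ 0.4567 -0.1709  0.1933] yang -105.94 z [ 0.002 -0.001 -1.   ] F [-0.1  0.   0.7] op 0.984 g 0.0 q6 1.25
[[215.23040603 168.07706911]
 [214.23655634 161.68945324]
 [213.20127108 155.03552497]]
```

View pics/s3.png

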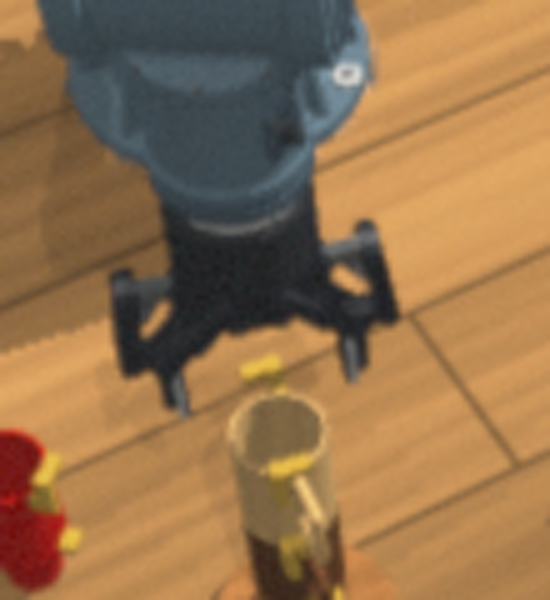

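The crop shows the finger tips at (183,412) and (352,378), straddling the rim and still above it. That puts the tips about 40 mm above the reported TCP when open. I go down and grip.

move_arm(plan=[0.02,0,-0.6,0,0,0,0.02,0,-1.1,0,0,0,0.02,0,-1.1,0,0,0,0.02,0,-1.1,0,0,0])

```text
time_s: 9.5
eef_pos: [0.4578, -0.1714, 0.1385]
eef_rot: [0.001, 0.99, -0.139, 0.001]
wrist_force: [-0.1, -0.8, 1.1]
opening: 0.98
grasp_force: 0.0
```

move_arm(plan=[0,0,0,0,0,0,0,0,0,0,0,0,0,0,0,0,0,0,0,0,0,0,0,0,0,0,0,0,0,0], grip=40)

```text
time_s: 10.12
eef_pos: [0.458, -0.1711, 0.1386]
eef_rot: [0.0, 0.99, -0.139, 0.001]
wrist_force: [-0.2, 2.4, 6.6]
opening: 0.639
grasp_force: 62.5
```

```bash
python3 - <<'E'
from h import *
o=state();print(o['torque'])
E
```

```text
t 10.12 p [ 0.458  -0.1711  0.1386] yang -106.0 z [ 0.003 -0.001 -1.   ] F [-0.2  2.4  6.6] op 0.639 g 62.5 q6 1.25
[ 0.28856951  0.04377917 -0.05324201]
```

Gripped. Twist +50° anticlockwise, then check.

move_arm(plan=[0,0,0,0,0,0.13,0,0,0,0,0,0.26,0,0,0,0,0,0.39,0,0,0,0,0,0.52,0,0,0,0,0,0.65,0,0,0,0,0,0.78,0,0,0,0,0,0.88,0,0,0,0,0,0.88])

```text
time_s: 11.12
eef_pos: [0.4579, -0.172, 0.1386]
eef_rot: [0.002, 0.955, 0.296, 0.001]
wrist_force: [-1.8, -1.4, 5.9]
opening: 0.635
grasp_force: 62.5
```

move_arm(plan=[0,0,0.15,0,0,0,0,0,0.3,0,0,0,0,0,0.3,0,0,0])

```text
time_s: 11.5
eef_pos: [0.4572, -0.1709, 0.1526]
eef_rot: [0.0, 0.955, 0.296, 0.0]
wrist_force: [0.0, -0.1, -1.6]
opening: 0.638
grasp_force: 63.3
```

```bash
python3 - <<'E'
from h import *
o=state();print(o['torque'])
E
```

```text
t 11.5 p [ 0.4572 -0.1709  0.1526] yang -55.59 z [ 0.001 -0.001 -1.   ] F [ 0.  -0.1 -1.6] op 0.638 g 63.3 q6 0.37
[-0.0318246   0.02371858 -0.02055712]
```

The light cup is free (−1.6 N). Lift straight, then carry it beside hook 1 and turn the handle to the rack's −y.

move_arm(plan=[0,0,0.5,0,0,0,0,0,1.0,0,0,0,0,0,1.5,0,0,0,0.7,0.6,1.5,0,0,-0.17,1.5,1.2,1.5,0,0,-0.35,2.2,1.8,1.5,0,0,-0.52,2.8,2.4,1.5,0,0,-0.7,3.38,2.84,1.5,0,0,-0.87,3.38,2.84,1.5,0,0,-1.04,3.38,2.84,1.5,0,0,-1.2])

```text
time_s: 12.75
eef_pos: [0.6257, -0.028, 0.2259]
eef_rot: [0.0, 0.955, -0.297, -0.001]
wrist_force: [-0.1, -0.5, -1.1]
opening: 0.635
grasp_force: 63.7
```

move_arm(plan=[0,0,0,0,0,-0.15,0,0,-0.3,0,0,-0.3,0,0,-0.6,0,0,-0.43,0,0,-0.6,0,0,-0.43,0,0,-0.6,0,0,-0.43])

```text
time_s: 13.38
eef_pos: [0.626, -0.0288, 0.1972]
eef_rot: [-0.0, 0.871, -0.491, 0.0]
wrist_force: [-0.3, 1.2, -1.5]
opening: 0.635
grasp_force: 63.7
```

```bash
python3 - <<'E'
from h import *
state(); c=cam('wrist'); save(c,'w4.png'); X=np.array([.8545,.5195,0]);s=np.array([.7115,-.0251,.220])
print(proj(c,[s,s+.08*X,s-.035*X])*1.5)
E
```

```text
t 13.38 p [ 0.626  -0.0288  0.1972] yang -148.83 z [ 0. -0. -1.] F [-0.3  1.2 -1.5] op 0.635 g 63.7 q6 2.36
[[172.08904116 251.07963801]
 [-54.76282882 251.63124849]
 [271.41102377 250.83812779]]
```

View pics/w4.png

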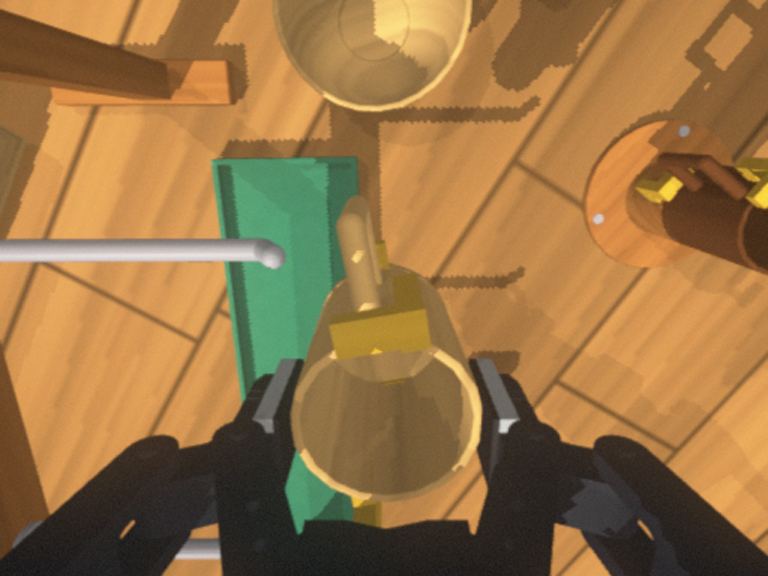

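The wrist picture shows hook 1's bar level at row 250, as predicted, with its tip at (271,255). The cup's handle runs from (370,295) to (350,203), so it is turned several degrees towards the beam. I measure that angle.

```bash
cat > ang.py <<'E'
from h import *
import sys
def ang(c,uv,z):
    p=plane(c,np.array(uv)/1.5,z); d=p[-1]-p[0]; return p[:,:2].round(4).tolist(),np.degrees(np.arctan2(d[1],d[0])).round(1)
E
python3 - <<'E'
from ang import *
c=cam('wrist'); o=ctrl.get_obs()['eef_pos'][2]-.0476
print('bar top',ang(c,[(372,292),(350,212)],o+.106),'catch edge',ang(c,[(331,323),(427,307)],o+.1305),'catch low',ang(c,[(338,357),(430,340)],o+.1305))
print('rim',ang(c,[(292,420),(481,420)],o+.115),ang(c,[(387,340),(387,497)],o+.115))
E
```

```text
bar top ([[0.649, -0.0594], [0.6654, -0.0757]], np.float64(-44.8)) catch edge ([[0.6568, -0.0556], [0.64, -0.0703]], np.float64(-138.7)) catch low ([[0.6512, -0.0488], [0.635, -0.0638]], np.float64(-137.4))
rim ([[0.6502, -0.0171], [0.6039, -0.045]], np.float64(-148.8)) ([[0.6399, -0.0525], [0.6129, -0.0079]], np.float64(121.2))
```

The handle is at about −48°, so I rotate −10.5°, set the entry height and slide it on.

move_arm(plan=[0,0,-0.08,0,0,-0.09,0,0,-0.15,0,0,-0.183,0,0,-0.15,0,0,-0.183,0,0,-0.15,0,0,-0.183])

```text
time_s: 13.98
eef_pos: [0.6261, -0.0288, 0.1899]
eef_rot: [-0.0, 0.822, -0.569, 0.0]
wrist_force: [0.6, 0.8, -0.8]
opening: 0.642
grasp_force: 63.7
```

move_arm(plan=[0.2,0.13,0,0,0,0,0.45,0.28,0,0,0,0,0.7,0.43,0,0,0,0,0.95,0.58,0,0,0,0,1.2,0.73,0,0,0,0,1.26,0.78,0,0,0,0,1.26,0.78,0,0,0,0])

```text
time_s: 14.85
eef_pos: [0.6888, 0.0105, 0.1891]
eef_rot: [0.0, 0.822, -0.569, -0.0]
wrist_force: [-0.3, 0.2, -1.9]
opening: 0.634
grasp_force: 63.7
```

```bash
python3 - <<'E'
from h import *
state(); c=cam('wrist'); save(c,'w5.png')
E
```

```text
t 14.85 p [0.6888 0.0105 0.1891] yang -159.43 z [-0.001 -0.    -1.   ] F [-0.3  0.2 -1.9] op 0.634 g 63.7 q6 2.63
```

View pics/w5.png

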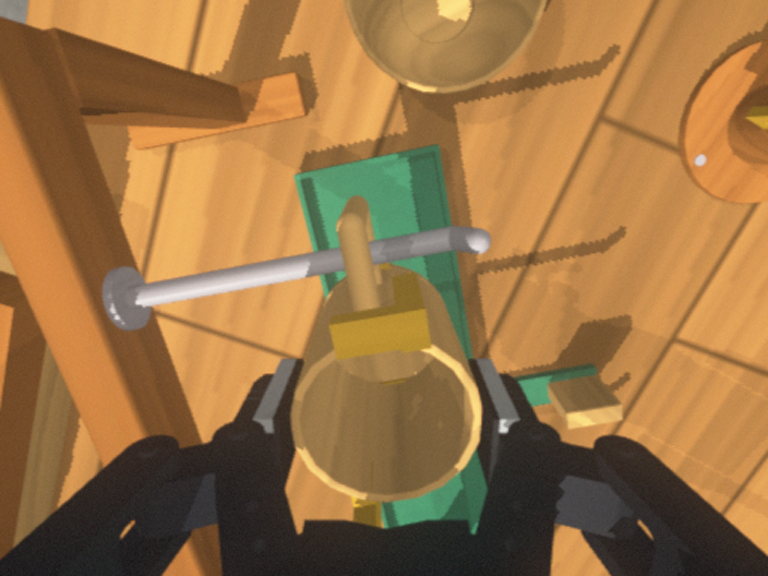

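The picture shows the loop's top bar (355,250) lying over the hook bar, with tip (480,240) clear outside the loop. I lower it onto the bar.

move_arm(plan=[0,0,-0.15,0,0,0,0,0,-0.28,0,0,0,0,0,-0.32,0,0,0,0,0,-0.34,0,0,0,0,0,-0.34,0,0,0])

```text
time_s: 15.52
eef_pos: [0.6889, 0.0102, 0.1725]
eef_rot: [-0.0, 0.822, -0.57, 0.0]
wrist_force: [0.2, -0.3, -1.3]
opening: 0.636
grasp_force: 63.7
```

move_arm(plan=[0,0,-0.03,0,0,0,0,0,-0.06,0,0,0,0,0,-0.06,0,0,0])

```text
time_s: 15.9
eef_pos: [0.6892, 0.0102, 0.1704]
eef_rot: [-0.0, 0.822, -0.57, 0.001]
wrist_force: [-2.0, 1.2, 4.0]
opening: 0.641
grasp_force: 64.2
```

Contact (+4 N). Release and rise.

move_arm(plan=[0,0,0,0,0,0,0,0,0,0,0,0,0,0,0,0,0,0,0,0,0,0,0,0,0,0,0.5,0,0,0,0,0,1.2,0,0,0,0,0,2,0,0,0,0,0,3,0,0,0,0,0,3,0,0,0], grip=78)

```text
time_s: 17.02
eef_pos: [0.6911, 0.01, 0.3258]
eef_rot: [-0.002, 0.822, -0.57, 0.005]
wrist_force: [0.8, 0.4, 0.0]
opening: 0.913
grasp_force: 0.0
```

```bash
python3 - <<'E'
from h import *
state(); c=cam('wrist'); save(c,'w6.png')
E
python3 tray.py
```

```text
t 17.02 p [0.6911 0.01   0.3258] yang -159.45 z [ 0.01  -0.002 -1.   ] F [0.8 0.4 0. ] op 0.913 g 0.0 q6 2.63
top front (np.float64(-0.053917609730301415), np.float64(-0.31510846071145016)) back (np.float64(0.027442675832892668), np.float64(4.646771574146307)) ends -0.17300000000000001 -0.113 -0.14300000000000002
scene front (np.float64(-0.05148824021952974), np.float64(-0.04687981731118912)) back (np.float64(0.051697972559943725), np.float64(-0.7283738823687966)) ends -0.229 0.219 -0.0050000000000000044
```

View pics/w6.png

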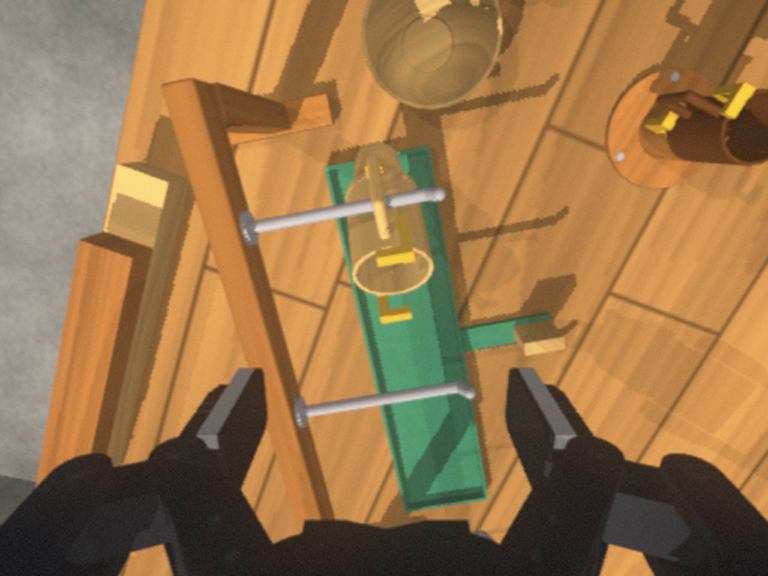

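The picture shows the light cup hanging on hook 1, bar through the loop at (380,205), and the tray square below. I return over the stack for dark cup A.

move_arm(plan=[-1,-0.8,0,0,0,0.15,-2,-1.6,0,0,0,0.32,-3,-2.4,0,0,0,0.5,-4,-3.1,0,0,0,0.68,-4.64,-3.62,0,0,0,0.86,-4.64,-3.62,-1,0,0,1.04,-4.64,-3.62,-2,0,0,1.107,-4.64,-3.62,-2,0,0,1.107,-4.64,-3.62,-2,0,0,1.107], grip=84)

```text
time_s: 18.3
eef_pos: [0.4573, -0.171, 0.2204]
eef_rot: [0.0, 0.999, -0.053, 0.0]
wrist_force: [-0.1, 0.2, 1.1]
opening: 0.983
grasp_force: 0.0
```

```bash
cat >> ang.py <<'E'
def golds(c,zs=(.1325,.1485),amin=20):
    hsv=cv2.cvtColor(c['pixels'],cv2.COLOR_RGB2HSV);H,S,V=[hsv[:,:,i].astype(int) for i in range(3)]
    m=((H>20)&(H<33)&(S>160)&(V>90)).astype(np.uint8)
    n,l,s,ce=cv2.connectedComponentsWithStats(m)
    for i in range(1,n):
        if s[i,4]<amin: continue
        p=np.argwhere(l==i)[:,::-1].astype(np.float32); r=cv2.minAreaRect(p)
        P=[plane(c,ce[i],z)[0,:2].round(4) for z in zs]
        b=cv2.boxPoints(r); e=b[1]-b[0] if np.linalg.norm(b[1]-b[0])>np.linalg.norm(b[2]-b[1]) else b[2]-b[1]
        q=plane(c,np.array([r[0],np.array(r[0])+e/4]),zs[1]); d=q[1]-q[0]
        print('gold',(ce[i]*1.5).round(),s[i,4],P,'long',np.degrees(np.arctan2(d[1],d[0])).round(1))
E
python3 - <<'E'
from ang import *
state(); c=cam('wrist'); golds(c)
# dark rim ellipse
g=c['pixels'].max(2); p=proj(c,[[.458,-.171,.133]])[0]; print(p*1.5)
E
```

```text
t 18.3 p [ 0.4573 -0.171   0.2204] yang -96.09 z [ 0. -0. -1.] F [-0.1  0.2  1.1] op 0.983 g 0.0 q6 1.08
gold [692. 121.] 280 [array([ 0.5257, -0.3482]), array([ 0.5263, -0.3382])] long -81.7
gold [367. 202.] 77 [array([ 0.5012, -0.1655]), array([ 0.5032, -0.1664])] long 173.2
gold [725. 212.] 81 [array([ 0.4734, -0.3717]), array([ 0.4771, -0.3603])] long -103.0
gold [389. 220.] 285 [array([ 0.4894, -0.177 ]), array([ 0.4922, -0.1772])] long -96.1
gold [763. 225.] 69 [array([ 0.4628, -0.3948]), array([ 0.4671, -0.382 ])] long -172.1
gold [365. 314.] 21 [array([ 0.4321, -0.1559]), array([ 0.4383, -0.1573])] long -124.5
gold [377. 335.] 223 [array([ 0.4174, -0.1616]), array([ 0.4244, -0.1627])] long -96.1
gold [523. 345.] 82 [array([ 0.4006, -0.254 ]), array([ 0.4087, -0.2496])] long -45.5
gold [569. 384.] 69 [array([ 0.3688, -0.2834]), array([ 0.3787, -0.2772])] long -140.9
gold [629. 446.] 36 [array([ 0.3164, -0.3252]), array([ 0.3294, -0.3166])] long -124.5
[384.40907227 272.41079556]
```

Both catch bars point −96°, so the handle is at −6° and the gripper is aligned with centre (0.458, −0.170). Descend and grip.

move_arm(plan=[0.02,0.01,-0.8,0,0,0,0.02,0.01,-1.6,0,0,0,0.02,0.01,-2.4,0,0,0,0.02,0.01,-2.9,0,0,0,0.02,0.01,-3.1,0,0,0,0.02,0.01,-3.1,0,0,0,0.02,0.01,-3.1,0,0,0])

```text
time_s: 19.23
eef_pos: [0.4592, -0.1711, 0.0661]
eef_rot: [0.001, 0.999, -0.053, 0.001]
wrist_force: [-0.6, -0.5, 0.1]
opening: 0.985
grasp_force: 0.0
```

move_arm(plan=[0,0,0,0,0,0,0,0,0,0,0,0,0,0,0,0,0,0,0,0,0,0,0,0,0,0,0,0,0,0], grip=40)

```text
time_s: 19.85
eef_pos: [0.4588, -0.1706, 0.0658]
eef_rot: [0.0, 0.999, -0.053, 0.001]
wrist_force: [-1.2, 2.1, 7.1]
opening: 0.647
grasp_force: 62.0
```

move_arm(plan=[0,0,0,0,0,-0.13,0,0,0,0,0,-0.26,0,0,0,0,0,-0.39,0,0,0,0,0,-0.52,0,0,0,0,0,-0.65,0,0,0,0,0,-0.78,0,0,0,0,0,-0.88,0,0,0,0,0,-0.88])

```text
time_s: 20.85
eef_pos: [0.4592, -0.1717, 0.0659]
eef_rot: [0.001, 0.881, -0.473, 0.002]
wrist_force: [0.5, -2.1, 6.5]
opening: 0.646
grasp_force: 62.7
```

move_arm(plan=[0,0,0.15,0,0,0,0,0,0.3,0,0,0,0,0,0.3,0,0,0])

```text
time_s: 21.22
eef_pos: [0.4581, -0.1703, 0.0799]
eef_rot: [-0.0, 0.881, -0.473, 0.0]
wrist_force: [-0.1, 1.0, -1.6]
opening: 0.643
grasp_force: 63.5
```

Free as well. Lift and carry to beside hook 2.

move_arm(plan=[0,0,0.7,0,0,0,0,0,1.4,0,0,0,0,0,2.1,0,0,0,0,0,2.8,0,0,0,0.5,1.2,2.8,0,0,-0.02,1.0,2.4,2.8,0,0,-0.04,1.5,3.6,2.8,0,0,-0.04,1.8,4.6,2.8,0,0,-0.04,1.95,5.12,2.6,0,0,-0.04,1.95,5.12,2.34,0,0,-0.04])

```text
time_s: 22.48
eef_pos: [0.5553, 0.0879, 0.1956]
eef_rot: [-0.0, 0.872, -0.489, -0.0]
wrist_force: [0.5, -0.0, -1.6]
opening: 0.644
grasp_force: 64.2
```

move_arm(plan=[0,0,0,0,0,0,0,0,0,0,0,0,0,0,0,0,0,0])

```text
time_s: 22.85
eef_pos: [0.5557, 0.0847, 0.1971]
eef_rot: [-0.0, 0.871, -0.491, 0.001]
wrist_force: [0.3, 0.6, -1.2]
opening: 0.643
grasp_force: 64.2
```

```bash
cat >> ang.py <<'E'
def hang(zoff,hook):
    o=state(); oz=o['eef_pos'][2]-zoff; print('origin z',round(oz,4)); c=cam('wrist')
    golds(c,(oz+.115,oz+.1305))
    X=np.array([.8545,.5195]);Y=np.array([-X[1],X[0]]); d=np.array(o['eef_pos'][:2])-hook; print('tcp rel hook',d@X,d@Y)
    # steel bar: bright low-saturation, left of the cup
    hsv=cv2.cvtColor(c['pixels'],cv2.COLOR_RGB2HSV);S,V=hsv[:,:,1].astype(int),hsv[:,:,2].astype(int)
    m=((S<50)&(V>100)).astype(np.uint8); n,l,s,ce=cv2.connectedComponentsWithStats(m)
    for i in range(1,n):
        if s[i,4]<250: continue
        q=np.argwhere(l==i)[:,::-1].astype(np.float32); v=cv2.fitLine(q,cv2.DIST_L2,0,.01,.01).ravel(); t=(q-v[2:])@v[:2]
        e=np.array([v[2:]+v[:2]*t.min(),v[2:]+v[:2]*t.max()]); P=plane(c,e,.22)[:,:2]
        print('steel',s[i,4],(e*1.5).round().tolist(),[(float((p-hook)@X),float((p-hook)@Y)) for p in P])
E
python3 -c "
from ang import *
hang(.0478,np.array([.641,.0898]))"
```

```text
t 22.85 p [0.5557 0.0847 0.1971] yang -148.83 z [ 0.001 -0.    -1.   ] F [ 0.3  0.6 -1.2] op 0.643 g 64.2 q6 2.54
origin z 0.1493
gold [181.  85.] 1011 [array([0.6424, 0.0313]), array([0.6363, 0.0292])] long -148.9
gold [366. 260.] 20 [array([0.5854, 0.0448]), array([0.5869, 0.0409])] long 125.5
gold [404. 331.] 1862 [array([0.5666, 0.0566]), array([0.5706, 0.0512])] long -148.8
gold [349. 508.] 139 [array([0.5499, 0.1155]), array([0.5562, 0.1021])] long 119.8
tcp rel hook -0.07554384035009663 0.0399787406189097
steel 2694 [[-0.0, 254.0], [281.0, 255.0]] [(0.06024306638209055, -0.000490029391140602), (-0.03873581025746984, 0.0003470803673144979)]
steel 506 [[258.0, 430.0], [287.0, 356.0]] [(-0.02465730422552885, 0.07224421755883527), (-0.03839433358653206, 0.039767371975257385)]
steel 532 [[485.0, 358.0], [512.0, 431.0]] [(-0.1132689242932107, 0.040454911363703216), (-0.12644784551011365, 0.07294291810339691)]
steel 359 [[171.0, 554.0], [219.0, 551.0]] [(0.019794448565639916, 0.13629291547546837), (-0.0017619007569253803, 0.1349603530962042)]
```

The catch bar is parallel to the hook bar (−148.8°), and the hook bar is within 0.5 mm of prediction. Insert.

move_arm(plan=[0,0.02,-0.1,0,0,0,0,0.02,-0.15,0,0,0,0.2,0.14,-0.15,0,0,0,0.45,0.29,-0.15,0,0,0,0.7,0.44,-0.15,0,0,0,0.95,0.6,-0.15,0,0,0,1.2,0.75,-0.15,0,0,0,1.25,0.78,-0.15,0,0,0,1.25,0.78,-0.15,0,0,0])

```text
time_s: 24.02
eef_pos: [0.6178, 0.1248, 0.1886]
eef_rot: [0.0, 0.872, -0.49, -0.0]
wrist_force: [0.0, 0.5, -2.3]
opening: 0.642
grasp_force: 64.2
```

move_arm(plan=[0,0,-0.15,0,0,0,0,0,-0.28,0,0,0,0,0,-0.34,0,0,0,0,0,-0.37,0,0,0,0,0,-0.4,0,0,0,0,0,-0.4,0,0,0])

```text
time_s: 24.78
eef_pos: [0.618, 0.1247, 0.17]
eef_rot: [-0.0, 0.871, -0.49, 0.0]
wrist_force: [-4.0, 0.1, 5.0]
opening: 0.643
grasp_force: 64.9
```

```bash
python3 -c "
from ang import *
hang(.0478,np.array([.641,.0898]))"
```

```text
t 24.77 p [0.618  0.1247 0.17  ] yang -148.74 z [ 0.001 -0.    -1.   ] F [-4.   0.1  5. ] op 0.643 g 64.9 q6 2.61
origin z 0.1222
gold [365.  71.] 1213 [array([0.6703, 0.0469]), array([0.6688, 0.0482])] long -59.3
gold [407. 334.] 1652 [array([0.628 , 0.0969]), array([0.6322, 0.0914])] long -148.7
gold [348. 501.] 67 [array([0.6139, 0.1535]), array([0.62  , 0.1404])] long -171.4
tcp rel hook -0.0014789399748920615 0.04174924925984281
steel 4230 [[73.0, 270.0], [368.0, 270.0]] [(0.09065261670088551, -0.0002557476340340481), (0.003632205585058716, -0.00030095570334907375)]
steel 1601 [[397.0, 266.0], [531.0, 277.0]] [(-0.005039107708247024, -0.0014313374471728532), (-0.04496545968389412, 0.001925385778434801)]
steel 520 [[258.0, 430.0], [287.0, 357.0]] [(0.04067094109764522, 0.054966902771512616), (0.029260724562425653, 0.028355209829206224)]
steel 532 [[485.0, 358.0], [512.0, 431.0]] [(-0.03288201260073798, 0.0285138850569625), (-0.043822036816004314, 0.055473519625197656)]
```

The bar is split in view by the handle (columns 368 to 397) and contact reads +5 N, so it is seated. Release, rise, and go over block B.

move_arm(plan=[0,0,0,0,0,0,0,0,0,0,0,0,0,0,0,0,0,0,0,0,0,0,0,0,0,0,0.5,0,0,0,0,0,1.2,0,0,0,0,0,2,0,0,0,0,0,3,0,0,0,0,0,3,0,0,0], grip=78)

```text
time_s: 25.95
eef_pos: [0.6202, 0.1248, 0.3247]
eef_rot: [-0.002, 0.871, -0.49, 0.004]
wrist_force: [0.0, 0.6, -0.7]
opening: 0.91
grasp_force: 0.0
```

move_arm(plan=[-1.2,-0.5,0,0,0,0.15,-2,-1.5,0,0,0,0.32,-2.5,-2.5,0,0,0,0.5,-2.5,-3.6,0,0,0,0.68,-2.5,-4.8,0,0,0,0.86,-2.5,-6,0,0,0,1.04,-2.5,-7.2,0,0,0,1.164,-2.5,-8.4,0,0,0,1.164,-2.5,-9.6,0,0,0,1.164,-2.5,-10.6,0,0,0,1.164], grip=84)

```text
time_s: 27.2
eef_pos: [0.4922, -0.4074, 0.3176]
eef_rot: [-0.001, 0.998, 0.069, -0.0]
wrist_force: [0.5, -0.4, -0.2]
opening: 0.985
grasp_force: 0.0
```

move_arm(plan=[0,0,-1,0,0,0,0,0,-2,0,0,0,0,0,-2,0,0,0,0,0,-2,0,0,0])

```text
time_s: 27.7
eef_pos: [0.4934, -0.4058, 0.2206]
eef_rot: [0.001, 0.998, 0.069, 0.001]
wrist_force: [0.0, -0.1, 0.9]
opening: 0.985
grasp_force: 0.0
```

```bash
python3 - <<'E'
from ang import *
state(); c=cam('wrist'); golds(c); print(proj(c,[[.494,-.406,.133]])*1.5)
E
python3 tray.py
```

```text
t 27.7 p [ 0.4934 -0.4058  0.2206] yang -82.03 z [ 0.001 -0.001 -1.   ] F [ 0.  -0.1  0.9] op 0.985 g 0.0 q6 0.56
gold [ 50. 205.] 203 [array([ 0.5075, -0.2088]), array([ 0.5113, -0.2199])] long -93.1
gold [384. 217.] 381 [array([ 0.5272, -0.4008]), array([ 0.5299, -0.4004])] long -79.6
gold [700. 287.] 210 [array([ 0.5114, -0.5988]), array([ 0.5149, -0.5868])] long -153.0
gold [548. 281.] 84 [array([ 0.5023, -0.5057]), array([ 0.5064, -0.4991])] long -151.2
gold [ 60. 298.] 158 [array([ 0.4502, -0.2102]), array([ 0.4574, -0.2211])] long -86.2
gold [586. 309.] 134 [array([ 0.4877, -0.5337]), array([ 0.4927, -0.5255])] long -154.3
gold [375. 316.] 25 [array([ 0.4647, -0.4039]), array([ 0.471 , -0.4033])] long -49.4
gold [389. 335.] 238 [array([ 0.4532, -0.4144]), array([ 0.4602, -0.4133])] long -82.1
gold [213. 376.] 72 [array([ 0.4087, -0.3049]), array([ 0.4184, -0.3102])] long -44.6
gold [165. 432.] 26 [array([ 0.3616, -0.2736]), array([ 0.3741, -0.2808])] long -37.1
gold [239. 494.] 101 [array([ 0.316 , -0.3255]), array([ 0.3312, -0.3296])] long -143.1
[[384.66358012 272.40544575]]
top front (np.float64(-0.05487249307599579), np.float64(-0.7125824291070869)) back (np.float64(0.050491463548059855), np.float64(0.4578969923748812)) ends -0.191 0.222 0.0155
scene front (np.float64(-0.0537487682857293), np.float64(-0.8035061091787546)) back (np.float64(0.05202716081596893), np.float64(-0.6708215335773429)) ends -0.229 0.219 -0.0050000000000000044
```

The catch bars are at −82°, aligned, and the centre is (0.495, −0.407). Descend, grip, twist clockwise 50°, lift.

move_arm(plan=[0.03,-0.02,-0.8,0,0,0,0.03,-0.02,-1.6,0,0,0,0.03,-0.02,-2.4,0,0,0,0.03,-0.02,-2.9,0,0,0,0.03,-0.02,-3.1,0,0,0,0.03,-0.02,-3.1,0,0,0,0.03,-0.02,-3.1,0,0,0])

```text
time_s: 28.72
eef_pos: [0.4954, -0.4074, 0.0659]
eef_rot: [0.001, 0.998, 0.069, 0.001]
wrist_force: [0.1, 0.3, -0.6]
opening: 0.99
grasp_force: 0.0
```

move_arm(plan=[0,0,0,0,0,0,0,0,0,0,0,0,0,0,0,0,0,0,0,0,0,0,0,0,0,0,0,0,0,0], grip=40)

```text
time_s: 29.35
eef_pos: [0.4949, -0.407, 0.0655]
eef_rot: [0.001, 0.998, 0.069, 0.001]
wrist_force: [-2.2, 1.5, 5.7]
opening: 0.639
grasp_force: 62.6
```

move_arm(plan=[0,0,0,0,0,-0.13,0,0,0,0,0,-0.26,0,0,0,0,0,-0.39,0,0,0,0,0,-0.52,0,0,0,0,0,-0.65,0,0,0,0,0,-0.78,0,0,0,0,0,-0.88,0,0,0,0,0,-0.88])

```text
time_s: 30.35
eef_pos: [0.495, -0.4065, 0.0655]
eef_rot: [0.0, 0.932, -0.363, 0.001]
wrist_force: [-1.6, 1.3, 5.9]
opening: 0.642
grasp_force: 62.7
```

move_arm(plan=[0,0,0.15,0,0,0,0,0,0.3,0,0,0,0,0,0.3,0,0,0])

```text
time_s: 30.72
eef_pos: [0.4948, -0.4068, 0.0799]
eef_rot: [0.0, 0.932, -0.362, 0.001]
wrist_force: [-0.1, -0.9, -1.9]
opening: 0.64
grasp_force: 63.4
```

move_arm(plan=[0,0,0.7,0,0,0,0,0,1.4,0,0,0,0,0,2.1,0,0,0,0,0,2.8,0,0,0,-0.18,1.0,2.8,0,0,-0.05,-0.18,2.2,2.8,0,0,-0.11,-0.18,3.4,2.8,0,0,-0.17,-0.18,4.6,2.8,0,0,-0.23,-0.18,5.8,2.8,0,0,-0.283,-0.18,7,2.8,0,0,-0.283])

```text
time_s: 31.98
eef_pos: [0.485, -0.0544, 0.2189]
eef_rot: [-0.0, 0.871, -0.49, 0.0]
wrist_force: [0.9, 0.5, -1.7]
opening: 0.637
grasp_force: 64.0
```

move_arm(plan=[0,1.2,0,0,0,0,0,2.4,0,0,0,0,0,3.5,0,0,0,0,0,4.5,0,0,0,0,0,5.17,-0.2,0,0,0,0,5.17,-0.46,0,0,0,0,5.17,-0.46,0,0,0,0,5.17,-0.46,0,0,0])

```text
time_s: 32.98
eef_pos: [0.4856, 0.2012, 0.196]
eef_rot: [0.0, 0.871, -0.491, 0.0]
wrist_force: [-0.7, -0.3, -2.2]
opening: 0.64
grasp_force: 64.0
```

```bash
python3 -c "
from ang import *
hang(.0476,np.array([.571,.2055]))"
```

```text
t 32.98 p [0.4856 0.2012 0.196 ] yang -148.76 z [ 0. -0. -1.] F [-0.7 -0.3 -2.2] op 0.64 g 64.0 q6 2.76
origin z 0.1484
gold [176.  84.] 923 [array([0.5734, 0.1481]), array([0.5671, 0.1461])] long -148.8
gold [387. 263.] 33 [array([0.5103, 0.1592]), array([0.5126, 0.1557])] long 132.2
gold [379. 338.] 1531 [array([0.5015, 0.1781]), array([0.5049, 0.172 ])] long -139.9
gold [362. 512.] 174 [array([0.4757, 0.2312]), array([0.4826, 0.2179])] long -162.8
tcp rel hook -0.0752047508057819 0.040700489822771004
steel 2754 [[-0.0, 252.0], [284.0, 253.0]] [(0.05950920854421894, -0.0005008375654184972), (-0.03968346316221316, -3.419844215361151e-05)]
steel 507 [[260.0, 429.0], [288.0, 356.0]] [(-0.02526911040970234, 0.0718458994831359), (-0.03847280483888695, 0.039843807276718574)]
steel 528 [[484.0, 357.0], [511.0, 430.0]] [(-0.11238076840428621, 0.040508443097465756), (-0.12546026087037868, 0.0726349129417003)]
steel 369 [[171.0, 555.0], [220.0, 551.0]] [(0.019596041929556413, 0.13664390034910937), (-0.0024936077451142985, 0.13450466887968923)]
```

The bar matches, but the catch bar is at −139.9°, so I correct by −8.9° and re-measure.

move_arm(plan=[0,0,-0.06,0,0,-0.08,0,0,-0.13,0,0,-0.155,0,0,-0.13,0,0,-0.155,0,0,-0.13,0,0,-0.155])

```text
time_s: 33.52
eef_pos: [0.4857, 0.2018, 0.1899]
eef_rot: [-0.0, 0.831, -0.556, 0.0]
wrist_force: [0.9, 0.7, -1.4]
opening: 0.639
grasp_force: 64.0
```

```bash
python3 -c "
from ang import *
hang(.0476,np.array([.571,.2055]))"
```

```text
t 33.52 p [0.4857 0.2018 0.1899] yang -157.53 z [ 0.001  0.    -1.   ] F [ 0.9  0.7 -1.4] op 0.639 g 64.0 q6 2.92
origin z 0.1423
gold [139. 119.] 909 [array([0.5706, 0.1466]), array([0.5632, 0.1441])] long -159.6
gold [386. 259.] 45 [array([0.5045, 0.1555]), array([0.5061, 0.1518])] long 121.0
gold [405. 299.] 21 [array([0.4959, 0.1638]), array([0.4986, 0.1589])] long 138.3
gold [380. 339.] 1468 [array([0.4976, 0.1767]), array([0.5001, 0.1701])] long -148.7
gold [359. 511.] 104 [array([0.4816, 0.2327]), array([0.4862, 0.2186])] long 111.5
tcp rel hook -0.07478602058291511 0.041145159569390986
steel 2577 [[-1.0, 311.0], [263.0, 273.0]] [(0.05597118739794418, -0.0007485144792114054), (-0.03888190567033196, 7.336241765387372e-05)]
steel 516 [[260.0, 429.0], [288.0, 356.0]] [(-0.02308136266641149, 0.06047192328547424), (-0.04039904644547503, 0.031869112222851305)]
steel 531 [[484.0, 357.0], [511.0, 430.0]] [(-0.11053352242288242, 0.04328919838761383), (-0.11818941181950318, 0.07571995638857193)]
```

move_arm(plan=[0.2,0.12,0,0,0,0,0.45,0.27,0,0,0,0,0.7,0.42,0,0,0,0,0.95,0.58,0,0,0,0,1.2,0.73,0,0,0,0,1.25,0.76,0,0,0,0,1.25,0.76,0,0,0,0])

```text
time_s: 34.45
eef_pos: [0.5478, 0.2404, 0.189]
eef_rot: [0.0, 0.831, -0.556, -0.0]
wrist_force: [0.6, 0.6, -1.3]
opening: 0.639
grasp_force: 64.1
```

move_arm(plan=[0,0,-0.15,0,0,0,0,0,-0.28,0,0,0,0,0,-0.34,0,0,0,0,0,-0.37,0,0,0,0,0,-0.4,0,0,0,0,0,-0.4,0,0,0])

```text
time_s: 35.2
eef_pos: [0.548, 0.2402, 0.1702]
eef_rot: [-0.0, 0.831, -0.556, 0.0]
wrist_force: [-3.3, 0.1, 3.5]
opening: 0.637
grasp_force: 64.8
```

```bash
python3 -c "
from ang import *
hang(.0476,np.array([.571,.2055]))"
```

```text
t 35.2 p [0.548  0.2402 0.1702] yang -157.57 z [ 0.001 -0.    -1.   ] F [-3.3  0.1  3.5] op 0.637 g 64.8 q6 2.97
origin z 0.1226
gold [316.  80.] 1147 [array([0.5976, 0.1615]), array([0.595 , 0.1621])] long 119.9
gold [385. 247.] 33 [array([0.5682, 0.1913]), array([0.5696, 0.1879])] long 112.4
gold [388. 332.] 1910 [array([0.5587, 0.2126]), array([0.5613, 0.2064])] long -147.4
gold [355. 504.] 46 [array([0.546 , 0.2695]), array([0.5504, 0.2556])] long 174.2
gold [368. 513.] 66 [array([0.541, 0.271]), array([0.546 , 0.2569])] long -77.4
tcp rel hook -0.0016234414548808238 0.04163543558038619
steel 1559 [[375.0, 266.0], [507.0, 256.0]] [(-0.005358094707781239, -0.0014968129624809267), (-0.04395554805248983, 0.0014713378927220869)]
steel 4032 [[64.0, 316.0], [349.0, 273.0]] [(0.09126766223006455, -0.0005057476776689218), (0.002852473656141758, -0.0005172022491055233)]
steel 516 [[260.0, 429.0], [288.0, 358.0]] [(0.04182381073131544, 0.04816014616960117), (0.02675598903192626, 0.02386120557964594)]
steel 528 [[484.0, 358.0], [511.0, 430.0]] [(-0.03446221207112777, 0.033498252015909336), (-0.04095564361189111, 0.06157586391872377)]
```

Seated (+3.5 N, bar split by the handle). Release, rise, and move clear towards −y away from the rack.

move_arm(plan=[0,0,0,0,0,0,0,0,0,0,0,0,0,0,0,0,0,0,0,0,0,0,0,0,0,0,0.5,0,0,0,0,0,1.2,0,0,0,0,0,2,0,0,0,0,0,3,0,0,0,0,0,3,0,0,0], grip=78)

```text
time_s: 36.38
eef_pos: [0.5501, 0.2408, 0.3249]
eef_rot: [-0.003, 0.831, -0.556, 0.003]
wrist_force: [0.2, 0.6, 0.2]
opening: 0.914
grasp_force: 0.0
```

move_arm(plan=[-1,-1,0,0,0,0.15,-2,-2,0,0,0,0.3,-3,-3,0,0,0,0.45,-3.5,-4.2,0,0,0,0.6,-4,-5.4,0,0,0,0.75,-4,-6.6,0,0,0,0.9,-4,-7.8,0,0,0,0.9,-4,-9,0,0,0,0.9,-4,-9.6,0,0,0,0.9,-4,-9.6,0,0,0,0.9])

```text
time_s: 37.62
eef_pos: [0.3467, -0.2425, 0.3179]
eef_rot: [-0.001, 0.99, -0.141, -0.001]
wrist_force: [-1.3, 0.1, -0.6]
opening: 0.912
grasp_force: 0.0
```

```bash
python3 tray.py; python3 - <<'E'
from h import *
state(); c=cam('scene'); save(c,'end.png')
E
```

```text
top front (np.float64(-0.054800107122181335), np.float64(-0.7211709765847923)) back (np.float64(0.011065992437528184), np.float64(-0.5763681515915916)) ends -0.191 0.222 0.0155
scene front (np.float64(-0.0539457008807798), np.float64(-0.8632276014101189)) back (np.float64(0.052904654181464825), np.float64(-0.4282374577659478)) ends -0.229 0.148 -0.04050000000000001
t 37.73 p [ 0.3473 -0.2404  0.3182] yang -106.15 z [-0.001  0.002 -1.   ] F [0.7 0.6 1.1] op 0.913 g 0.0 q6 0.96
```

View pics/end.png

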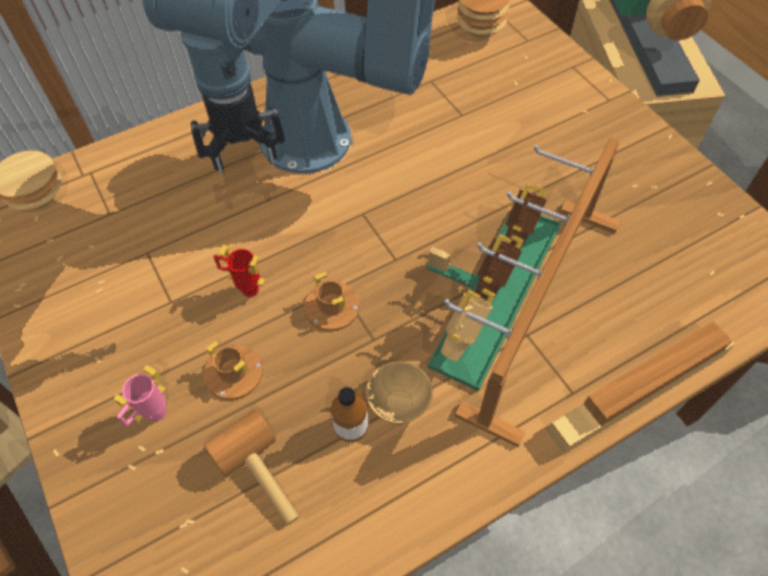

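The end picture shows all three cups on hooks 1 to 3, both blocks empty, the tray under the rack, and the bowl, bottle, mallet and decoys untouched. I let the swinging die out and check for stillness and the tray.

move_arm(plan=[0,0,0,0,0,0,0,0,0,0,0,0,0,0,0,0,0,0,0,0,0,0,0,0,0,0,0,0,0,0,0,0,0,0,0,0,0,0,0,0,0,0,0,0,0,0,0,0,0,0,0,0,0,0,0,0,0,0,0,0])

```text
time_s: 39.02
eef_pos: [0.3478, -0.2398, 0.3194]
eef_rot: [-0.0, 0.99, -0.139, -0.0]
wrist_force: [0.1, -0.3, -0.1]
opening: 0.917
grasp_force: 0.0
```

move_arm(plan=[0,0,0,0,0,0,0,0,0,0,0,0,0,0,0,0,0,0,0,0,0,0,0,0,0,0,0,0,0,0,0,0,0,0,0,0,0,0,0,0,0,0,0,0,0,0,0,0,0,0,0,0,0,0,0,0,0,0,0,0])

```text
time_s: 40.28
eef_pos: [0.3478, -0.2398, 0.3194]
eef_rot: [0.0, 0.99, -0.139, 0.0]
wrist_force: [-0.1, -0.5, -0.8]
opening: 0.916
grasp_force: 0.0
```

```bash
python3 - <<'E'
from h import *
a=[cam('scene')['pixels'].astype(int) for _ in range(7)]
for b in a[1:]: d=abs(b-a[0]).max(2)[60:270,270:420]; print(d.max(),(d>25).sum())
o=state()
E
python3 tray.py
```

```text
11 0
11 0
17 0
14 0
13 0
12 0
t 40.62 p [ 0.3478 -0.2398  0.3194] yang -106.0 z [-0.  0. -1.] F [-1.  -0.6 -0.4] op 0.915 g 0.0 q6 0.96
top front (np.float64(-0.054890369886571276), np.float64(-0.710267162474612)) back (np.float64(0.012382060192769233), np.float64(-0.013428268201731446)) ends -0.191 0.222 0.0155
scene front (np.float64(-0.053714396619638526), np.float64(-0.7992550172997218)) back (np.float64(0.052545414475262134), np.float64(-0.474517642308837)) ends -0.229 0.14400000000000002 -0.042499999999999996
```

```bash
python3 -c "
from h import *
print(ctrl.hand_in())"
```

```text
the job is handed in; nothing more can be done
None
```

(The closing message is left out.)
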